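# Hook the latch plate onto the drilling fixture

### The job

Pick up the loose steel latch plate by its upright tab, tilt it nose down and hook its oblong eye under the wide head of the drilling fixture's stud, then draw it back to the stud's stem and lay it down level so that the head holds it. Then slide it along the fixture, nose first, until its shoulders are fully home, hold it pressed against the two stop blocks with about 8 N (never over 18 N) for half a second to seat it, and let go, leaving both ends of the eye under the head. Work by feel without jamming the plate hard against the fixture, and leave the oil bottle, wrench and brush where they are.

Things in the scene. Friction and masses are not known exactly. Their poses are not given: they have to be found in the camera images.
- plate: loose steel latch plate, 5 mm thick, about 0.3 kg, flat on the bench, nose roughly to the robot. Origin: underside, centre of its oblong eye (48 mm along x, 22 mm along y, right through); z up, +x from eye to tab. Body 42 mm wide (y), x -34 to 75 mm, then a 90 mm wide crosspiece, x 75 to 115 mm, with an upright tab on it
- tab (a point): centre of the plate's upright tab, at x 95, y 0, z 30 mm in the plate's frame: flat, 24 mm along x, 10 mm thick along y, from z 5 to 55 mm; the handle, to be pinched across its 10 mm
- nose_bar (a point): middle of the plate's nose bar (x -34 to -24 mm, in front of the eye), at x -29, y 0, z 2.5 mm in the plate's frame
- shoulder (a point): point at x 75, y 0, z 0 mm in the plate's frame, midway between the two shoulders, which are the crosspiece's front edges either side of the 42 mm body
- fixture: fixed drilling fixture: dark steel base 12 mm thick, x -50 to 155 mm, 130 mm wide (y), a brass blank sunk flush in it. Origin: underside, below the stud's axis; z up, +x along the base, roughly away from the robot. Fitted, the plate's x axis lies along the fixture's. Round stem 12 mm in diameter, from the base top (z 12 mm) up to the head's underside (z 26 mm)
- head (a point): centre of the stud's head, at x 0, y 0, z 29 mm in the fixture's frame: an oblong bar 68 mm along x, 16 mm along y, z 26 to 32 mm. Longer than the eye: the plate goes on only tilted some 25 degrees about y, nose bar down past the head's -x end and under it, drawn to +x against the stem, then the tab end lowered past the head's +x end
- stops: two aluminium stop blocks on rails on the fixture's base, each 24 mm along x, 20 mm along y, 12 mm high, at y -36 and +36 mm. Their +x faces are what the shoulders must meet; both are clamped fast at one setting, 68 to 82 mm in the fixture's x. This reading gives only the rails' point at x 75, y 0, z 12 mm in the fixture's frame, not the setting: find it by touch
- oil_bottle: grey oil bottle, 52 mm in diameter, 120 mm tall, origin under its centre; to be left alone
- wrench: steel wrench, 170 mm long, lying on the bench, to be left alone
- chip_brush: brush, 180 mm long, lying on the bench, to be left alone
There are look-alikes about, which are no part of the job. There is more than one size of the fixture; the job needs the middle-sized.

How it is judged:
By the outcome, as a careful person would: the job done as asked, in the order asked, and still so for the second after the job is handed in, with the robot touching nothing.
It also fails if it takes over 64 s, if anything falls off the work surface, if the arm or the gripper's body presses on something with over 40 N, if the wrist force passes 120 N, or if a joint passes its speed limit or range.

### The arm

A 6-joint arm with a two-finger parallel gripper is mounted at the origin on the work surface. World frame = base frame: x ahead of the robot, y to its left, z up, the work surface at z = 0. Lengths are in mm, angles in rad, forces in N, time in s.
With the tool pointing down it reaches from about 350 to 775 mm from the base axis. Payload 7.3 kg.
Tool frame: the origin (TCP) lies midway between the tips of the shut fingers; the grasp point (between the pads) lies 19 mm behind it; z points along the fingers, y is the direction in which the jaws open and shut (so a half turn about z gives the same grasp; the last joint's range is limited). The gripper opens to 92 mm and grips with 3 to 60 N. Pads are 19 mm wide; open, the fingers measure 130 mm over their backs; the gripper's body (75 mm by 190 mm) begins 47 mm behind the grasp point.
Start: joints at [-1.424, 0.342, 1.524, -0, 1.275, -0.146], TCP at [151.555, -502.669, 226.741] pointing down, gripper open.
Joint ranges: [-2.53, 2.53], [-0.77, 2.02], [0.04, 2.7], [-1, 4.14], [0.28, 2.66], [-3.11, 3.11]. Speed limits (rad/s): [2.57, 2.57, 3.14, 3.14, 3.14, 3.14].

### API

Orientations are given as [roll, pitch, yaw] about the fixed x, y, z axes, in that order (R = Rz(yaw) Ry(pitch) Rx(roll)).
In Python, from plant import sensors, imaging, ticket gives the robot as it stands. The module is installed in compiled form; this text tells all that it offers.
- The arm moves only by the tool arm_command, never from a script. Its argument "increments" is one flat list of numbers, 5 for each row, row after row: the closure, from 0 (fully open) to 1 (shut), then the shift along the tool's x, y, z in mm, then the turn about the tool's z in degrees. In form: [hand, dx, dy, dz, spin, hand, dx, dy, dz, spin, ...]. A call has 1 to 20 rows; each row is the pose to reach, as a shift and turn from the pose commanded when the call began, along the tool's axes at that moment; what a row does not reach only later rows make up. A row lasts 1/8 s, in which the tool goes at most 62.5 mm and 10.7 degrees, less where a joint would pass 70% of its speed; a pose out of reach is approached as far as the arm can. A call with a gripper value outside its range is refused whole. The fingers move at their own pace and stop on an object; the grip force is fixed at half the most. Time passes only in rows, so rows that repeat a pose let the fingers close. It gives the time, the measured TCP pose, the force and the opening at its end, in the units of the state.
- sensors.get_obs(): the state, without advancing time (a new reading comes with each control period).
- imaging.capture(name): name is "side" or "top"; returns the picture (480x640x3 uint8, blue, green, red); there is no depth.
- imaging.calibration(name): a dict with "fx", "fy", "cx", "cy" (pixels), "D" ([k1, k2, p1, p2, k3] as OpenCV has them; the pictures are not rectified), "world_to_cam" (4x4, takes a point from world to camera coordinates). Camera axes: x right, y down, z forward; pixel columns grow to the right and rows downward; lengths in mm; the calibration is good to about 2 mm. A picture is of the moment at which its call begins. calibration takes no time and is no camera call.
- ticket.close_job(): hands the job in, once; it reports no verdict.
The state is a dict: "time": time; "joint_positions": joint angles; "dq": joint speeds; "tau": joint torques, N m; "tool_pos": TCP position; "tcp_rot": TCP orientation; "contact_force": force on the tool from outside, world axes, zero at the start; "moment": the same for the moment, N m; "grip_width": finger opening in mm.
Only numpy, scipy, OpenCV 4.12 (cv2) and the standard library are available. Lean on these libraries where they do the work, as an engineer would, in place of code of your own. Each camera call takes 0.05 s, during which the arm holds its last target. There are 200 camera calls.

## Working session

There is one attempt and no reset: what is moved stays moved. The work goes in short steps, Python scripts to look and compute and a tool call to move; the robot and the scene stay as the last step left them, time stands still between calls to the robot, and variables do not carry over. Pictures are saved under pics/ and viewed, about 8 in all and at most 12, crops included, and the job is handed in when it is done.

Besides the shell and the picture viewer there is one more tool, called after "Call:" by a JSON object that holds its "method" and its "body". arm_command: Moves the arm, as the interface text tells. Its arguments: {"type":"object","properties":{"increments":{"type":"array","items":{"type":"number"}}},"required":["increments"]}

```bash
mkdir -p pics; cat > h.py <<'E'
import numpy as np,cv2
from plant import sensors,imaging,ticket
def ray(cam,u,v):
    c=imaging.calibration(cam);K=np.array([[c['fx'],0,c['cx']],[0,c['fy'],c['cy']],[0,0,1]])
    p=cv2.undistortPoints(np.array([[[u,v]]],float),K,np.array(c['D'],float))[0,0]
    T=np.array(c['world_to_cam']);R=T[:3,:3];o=-R.T@T[:3,3];d=R.T@np.array([p[0],p[1],1]);return o,d/np.linalg.norm(d)
def onz(cam,u,v,z):
    o,d=ray(cam,u,v);return o+d*(z-o[2])/d[2]
def proj(cam,P):
    c=imaging.calibration(cam);K=np.array([[c['fx'],0,c['cx']],[0,c['fy'],c['cy']],[0,0,1]])
    T=np.array(c['world_to_cam'],float);r,_=cv2.Rodrigues(T[:3,:3])
    return cv2.projectPoints(np.array(P,float).reshape(-1,1,3),r,T[:3,3],K,np.array(c['D'],float))[0][:,0]
E
python3 - <<'E'
from h import *
for n in('top','side'):
    cv2.imwrite(f'pics/{n}0.png',imaging.capture(n)); o,d=ray(n,320,240);print(n,o,d,imaging.calibration(n)['fx'])
print(sensors.get_obs())
E
```

```text
top [ 304.64888399   -7.26686923 1514.63464577] [ 0.10695467  0.01257054 -0.99418443] 568.4856321999087
side [102.83393903 722.51299172 955.60278088] [ 0.31990308 -0.60615565 -0.72817398] 577.1375817838675
{'time': 0.1, 'joint_positions': array([-1.42400744e+00,  3.42605942e-01,  1.52490087e+00,  3.76043024e-05,
        1.27540055e+00, -1.46012950e-01]), 'dq': array([ 0.00255764, -0.00209154, -0.00446127,  0.00084747,  0.00033256,
        0.00199214]), 'tau': array([ 3.09971118e-03, -4.32003522e+01, -2.44695210e+01,  7.21084583e-02,
        5.26239944e-02, -4.97244434e-05]), 'tool_pos': array([ 151.50763998, -502.29522794,  226.14610858]), 'tcp_rot': array([-3.14029717e+00, -2.26860740e-04,  2.92790717e-01]), 'contact_force': array([-1.09362281,  0.17917406,  0.36423357]), 'moment': array([0.01134406, 0.01165067, 0.01831886]), 'grip_width': 91.82690569255591}
```

View pics/top0.png

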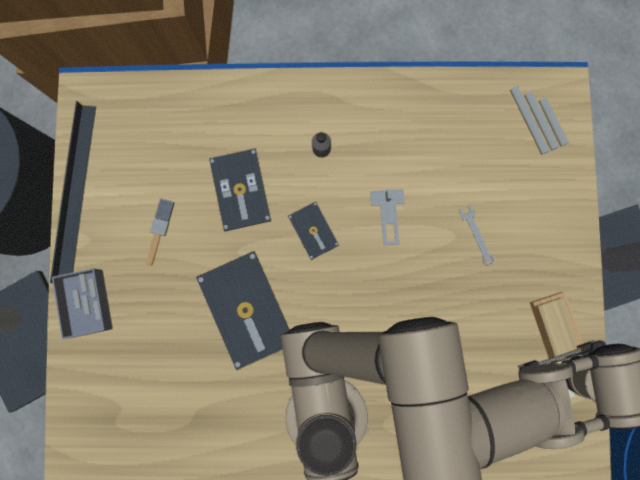

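View pics/side0.png

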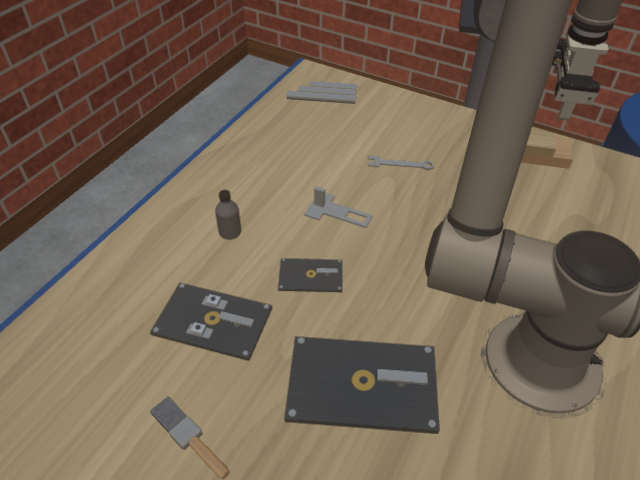

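Top view: the fixture candidates are middle (240,190) with stop blocks and stud, small (313,231), and large (245,310). I choose the middle one, which also has the stops. The plate candidate is (388,215), with tab and eye. The bars at (540,120) and the wrench at (478,235) are not it. Next I'll measure these and check both in one close crop.

```bash
python3 - <<'E'
from h import *
t=cv2.imread('pics/top0.png');s=cv2.imread('pics/side0.png')
def rect(img,cam,box,mask,z):
    x0,y0,x1,y1=box;m=np.zeros(img.shape[:2],np.uint8);m[y0:y1,x0:x1]=mask(img[y0:y1,x0:x1])
    m=cv2.morphologyEx(m,cv2.MORPH_CLOSE,np.ones((5,5)))
    c=max(cv2.findContours(m,0,2)[0],key=cv2.contourArea)
    W=np.array([onz(cam,*p[0],z)[:2] for p in c],np.float32)
    r=cv2.minAreaRect(W);return r,W,m
dark=lambda a:((a.max(2)<85)*255).astype(np.uint8)
grey=lambda a:(((a.max(2).astype(int)-a.min(2))<40)&(a.max(2)>90)).astype(np.uint8)*255
for cam,img,fb,pb in(('top',t,(200,140,280,238),(360,180,412,255)),('side',s,(145,275,280,365),(300,180,376,232))):
    r,W,m=rect(img,cam,fb,dark,12);print(cam,'fix',r,'\n',cv2.boxPoints(r).round(1).tolist())
    r,W,m2=rect(img,cam,pb,grey,5);print(cam,'plate',r,'\n',cv2.boxPoints(r).round(1).tolist())
a=cv2.resize(t[135:260,195:420],None,fx=3.5,fy=3.5,interpolation=2)
cv2.imwrite('pics/c1.png',a)
b=[cv2.resize(s[275:365,140:285],(780//2*1,242),interpolation=2),cv2.resize(s[175:235,290:387],(390,242),interpolation=2)]
cv2.imwrite('pics/c2.png',np.hstack(b))
E
```

```text
top fix ((605.6019897460938, 227.44186401367188), (202.07913208007812, 126.48135375976562), 12.0294189453125) 
 [[493.6000061035156, 268.20001220703125], [520.0, 144.5], [717.5999755859375, 186.60000610351562], [691.2000122070312, 310.3999938964844]]
top plate ((527.8186645507812, -173.9379425048828), (152.76048278808594, 94.26280212402344), 4.2967753410339355) 
 [[448.1000061035156, -132.6999969482422], [455.20001220703125, -226.6999969482422], [607.5, -215.1999969482422], [600.5, -121.19999694824219]]
side fix ((600.85595703125, 230.69862365722656), (205.1109161376953, 132.57252502441406), 11.981698989868164) 
 [[486.79998779296875, 274.29998779296875], [514.2999877929688, 144.60000610351562], [714.9000244140625, 187.10000610351562], [687.4000244140625, 316.79998779296875]]
side plate ((531.9668579101562, -178.22950744628906), (168.7269744873047, 107.31388092041016), 3.8396825790405273) 
 [[444.20001220703125, -130.3000030517578], [451.3999938964844, -237.39999389648438], [619.7000122070312, -226.10000610351562], [612.5, -119.0]]
```

View pics/c1.png

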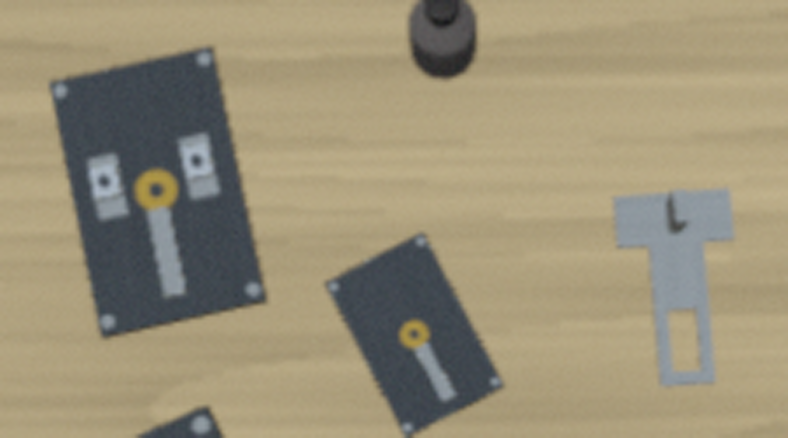

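Crop shows the middle fixture (stops at ~(105,185) and (198,165), stud bar at (167,250) toward the robot) and the plate (eye (683,345), tab (676,213), nose to robot). Choice confirmed. Fixture origin ≈(552,218), yaw 12°; plate origin ≈(486,-179), yaw ≈4.2°, so the tab is at about (580,-172).

Call:
{"method": "arm_command", "body": {"increments": [0.3,506,-192,100,12.6,0.3,506,-192,100,12.6,0.3,506,-192,100,12.6,0.3,506,-192,100,12.6,0.3,506,-192,100,12.6,0.3,506,-192,100,12.6,0.3,506,-192,100,12.6,0.3,506,-192,100,12.6,0.3,506,-192,100,12.6,0.3,506,-192,100,12.6,0.3,506,-192,100,12.6,0.3,506,-192,100,12.6]}}

```text
time: 1.6
tool_pos: [579.8, -173.8, 127.0]
tcp_rot: [3.141, 0.0, 0.071]
contact_force: [-0.4, -0.2, -0.7]
grip_width: 63.9
```

```bash
python3 - <<'E'
from h import *
o=sensors.get_obs();print(o['time'],o['tool_pos'],o['tcp_rot'],o['joint_positions'],o['contact_force'],o['grip_width'])
s=imaging.capture('side');t=imaging.capture('top')
a=cv2.resize(s[100:240,270:430],(600,525),interpolation=2);cv2.imwrite('pics/d1.png',a)
# cross check plate tab from first pics: tab top centre by two views
for P in ([580,-172,55],[580,-172,5]): print(proj('top',P),proj('side',P))
E
```

```text
1.6 [ 579.84094839 -173.81423585  126.96716049] [3.14133934e+00 1.66555792e-04 7.13627910e-02] [-4.17627686e-01  5.76494899e-01  1.42961610e+00 -3.32903415e-04
  1.13550973e+00  1.08194621e+00] [-0.37470994 -0.1996831  -0.73091397] 63.928361642188236
[[389.87653102 194.17162074]] [[318.95572044 188.2044377 ]]
[[387.86534668 197.63817709]] [[318.7416622  203.85876281]]
```

View pics/d1.png

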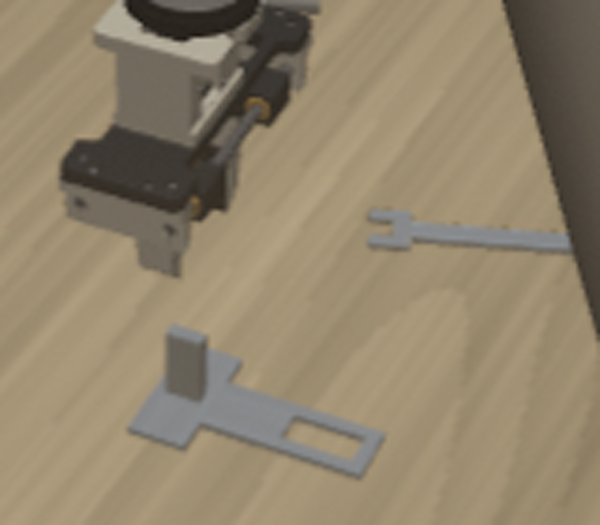

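Side crop: the gripper is over the tab (top at crop (187,330), i.e. pixel (320,188), matching the prediction of (319,188)). Descend and close.

Call:
{"method": "arm_command", "body": {"increments": [0.3,1,0,55,0,0.3,1,0,95,0,0.3,1,0,110,0,0.3,1,0,110,0,1,1,0,110,0,1,1,0,110,0,1,1,0,110,0,1,1,0,110,0,1,1,0,110,0,1,1,0,110,0]}}

```text
time: 2.95
tool_pos: [581.6, -172.4, 16.7]
tcp_rot: [-3.141, 0.0, 0.073]
contact_force: [0.0, -2.1, 2.5]
grip_width: 9.9
```

```bash
python3 - <<'E'
from h import *
o=sensors.get_obs();print(o['contact_force'],o['moment'],o['grip_width'],o['tcp_rot'])
E
```

```text
[ 0.03890617 -2.1266846   2.4627812 ] [-0.39445256  0.00371306  0.25143415] 9.917407564593102 [-3.14111377e+00  1.36251801e-04  7.27619995e-02]
```

Call:
{"method": "arm_command", "body": {"increments": [1,0,0,-15,0,1,0,0,-30,0,1,0,0,-50,0,1,0,0,-70,0,1,0,0,-70,0,1,0,0,-70,0]}}

```text
time: 3.7
tool_pos: [581.2, -172.6, 86.5]
tcp_rot: [-3.141, 0.0, 0.073]
contact_force: [-0.9, 0.5, -4.4]
grip_width: 9.7
```

```bash
python3 - <<'E'
from h import *
o=sensors.get_obs();print(o['contact_force'],o['moment'],o['grip_width'],o['tcp_rot'])
s=imaging.capture('side')
a=cv2.resize(s[100:240,270:430],(600,525),interpolation=2);cv2.imwrite('pics/d2.png',a)
E
```

```text
[-0.93698173  0.51560299 -4.4049656 ] [ 0.02737728 -0.11657635 -0.00644793] 9.739038799323883 [-3.14147108e+00  4.95446250e-04  7.28463612e-02]
```

View pics/d2.png

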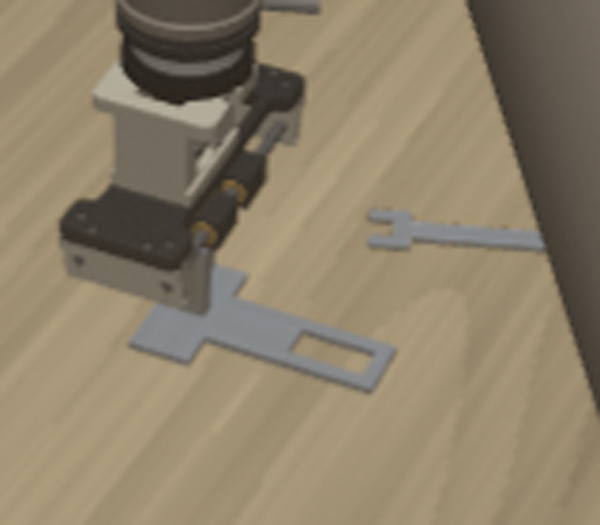

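Side crop: the plate is lifted and still level, with nose at crop (385,365), so the grip holds it without pivoting. The tool can't tilt, so I'll lower until the nose would touch the bench at ~26°. Then I'll ease the grip so gravity swings the nose down.

Call:
{"method": "arm_command", "body": {"increments": [1,0,0,9,0,1,0,0,17.5,0,1,0,0,17.5,0,0.89,0,0,17.5,0,0.89,0,0,17.5,0,0.89,0,0,17.5,0]}}

```text
time: 4.5
tool_pos: [582.1, -172.9, 70.0]
tcp_rot: [3.141, -0.001, 0.073]
contact_force: [0.7, 0.3, -0.5]
grip_width: 10.3
```

```bash
python3 - <<'E'
from h import *
o=sensors.get_obs();print(o['contact_force'],o['moment'],o['grip_width'],o['tool_pos'])
E
```

```text
[ 0.68836481  0.27555968 -0.48418968] [0.02964339 0.0395317  0.03055639] 10.272194483625885 [ 582.10597066 -172.94291375   69.99515451]
```

```bash
python3 - <<'E'
from h import *
s=imaging.capture('side')
a=cv2.resize(s[100:240,270:430],(600,525),interpolation=2);cv2.imwrite('pics/d3.png',a)
E
```

```text
(no output)
```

View pics/d3.png

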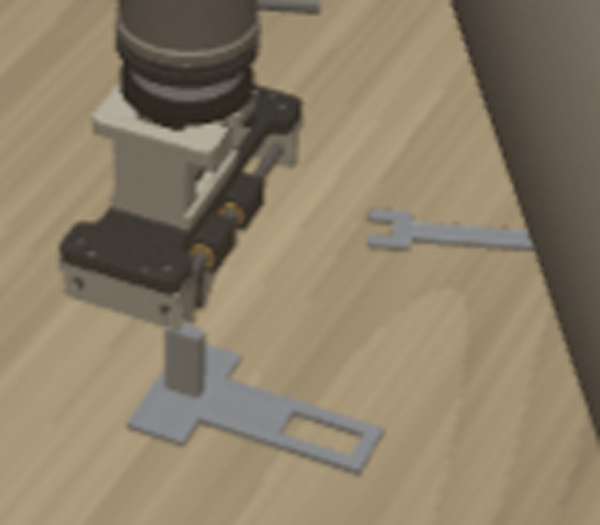

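Side crop: the eased grip let the plate drop flat, nose at crop (370,450). No harm done. I'll regrasp low with a finer partial grip and raise it from the bench, so it pivots with its nose resting.

Call:
{"method": "arm_command", "body": {"increments": [0.8,0,0,0,0,0.8,0,0,30,0,0.8,0,0,54,0,0.8,0,0,54,0,1,0,0,54,0,1,0,0,54,0,1,0,0,54,0,0.897,0,0,54,0,0.897,0,0,54,0,0.897,-0.5,0,51,0,0.897,-1,0,47,0,0.897,-2,0,44,0,0.897,-2,0,44,0,0.897,-2,0,44,0]}}

```text
time: 6.3
tool_pos: [579.5, -172.8, 25.1]
tcp_rot: [-3.142, 0.0, 0.073]
contact_force: [0.5, 0.6, -3.8]
grip_width: 9.9
```

```bash
python3 - <<'E'
from h import *
for i in range(3):
    o=sensors.get_obs();print(o['time'],o['contact_force'],o['moment'],o['grip_width'],o['tool_pos']);imaging.capture('side')
E
```

```text
6.3 [ 0.4866495   0.60533998 -3.81324169] [ 0.02128519 -0.13789107 -0.00917534] 9.870250214129722 [ 579.48200349 -172.83056453   25.07711675]
6.35 [-0.69081994  0.46123426 -2.11240129] [-0.01302975 -0.08705861 -0.02898194] 9.803663162263636 [ 579.47857694 -172.82740185   25.04609367]
6.4 [ 0.55483315  0.41452437 -2.69272665] [-0.01585807 -0.14610859  0.02591209] 9.865785274583766 [ 579.51569831 -172.84293883   25.0419148 ]
```

Call:
{"method": "arm_command", "body": {"increments": [0.895,0,0,0,0,0.895,0,0,0,0]}}

```text
time: 6.7
tool_pos: [579.6, -172.9, 25.2]
tcp_rot: [3.142, 0.0, 0.073]
contact_force: [0.0, -0.7, -3.3]
grip_width: 9.9
```

```bash
python3 - <<'E'
from h import *
for i in range(3):
    o=sensors.get_obs();print(o['time'],o['contact_force'],o['moment'],o['grip_width']);imaging.capture('side')
E
```

```text
6.7 [ 0.04152255 -0.69225445 -3.31042447] [ 0.03762633 -0.04055345  0.00989616] 9.944900832378895
6.75 [ 1.04642787  0.68721327 -2.29801493] [ 0.03816598 -0.08516908 -0.01498678] 10.15962953554692
6.8 [ 0.66058246  1.21958337 -3.09433069] [-0.01444313 -0.05873345  0.05774773] 9.952535208187431
```

Call:
{"method": "arm_command", "body": {"increments": [0.894,0,0,0,0,0.894,0,0,0,0]}}

```text
time: 7.1
tool_pos: [579.6, -172.9, 25.2]
tcp_rot: [3.141, -0.0, 0.073]
contact_force: [1.5, -0.1, -3.9]
grip_width: 10.0
```

```bash
python3 - <<'E'
from h import *
for i in range(3):
    o=sensors.get_obs();print(o['time'],o['contact_force'],o['moment'],o['grip_width']);imaging.capture('side')
E
```

```text
7.1 [ 1.47551469 -0.10043716 -3.88867557] [ 0.03950408 -0.06373563  0.02417375] 9.969016909262953
7.15 [ 0.620892   -0.40010438 -3.62513225] [ 0.03480766 -0.04517641  0.07288009] 9.68701661051489
7.2 [ 0.266197   -0.06707472 -3.99031083] [ 0.07046706 -0.09176302 -0.00785443] 9.827288079446237
```

Call:
{"method": "arm_command", "body": {"increments": [0.894,-3,0,-6,0,0.894,-6,0,-12,0,0.894,-9,0,-17,0,0.894,-12,0,-22,0,0.894,-15,0,-27,0,0.894,-19,0,-32,0,0.894,-23,0,-38,0,0.894,-27,0,-43,0,1,-27,0,-43,0,1,-27,0,-43,0]}}

```text
time: 8.5
tool_pos: [552.7, -174.9, 68.2]
tcp_rot: [3.142, -0.0, 0.073]
contact_force: [0.2, 0.7, -3.7]
grip_width: 10.1
```

```bash
python3 - <<'E'
from h import *
for i in range(3):
    o=sensors.get_obs();print(o['time'],o['contact_force'],o['moment'],o['grip_width'],o['tool_pos']);s=imaging.capture('side')
a=cv2.resize(s[100:240,270:430],(600,525),interpolation=2);cv2.imwrite('pics/d4.png',a)
E
```

```text
8.5 [ 0.20264607  0.68235209 -3.73747574] [ 0.0030269  -0.12494897 -0.0348933 ] 10.077243372230138 [ 552.66757735 -174.87657224   68.16721371]
8.55 [ 0.53048313 -0.20779914 -2.51143256] [-0.00715655 -0.14756498  0.0512543 ] 9.54676650577689 [ 552.66490122 -174.80921526   68.03793087]
8.6 [ 0.385144   -0.70925309 -2.77992904] [-0.0525968  -0.08344001  0.00912773] 9.896622973228528 [ 552.66344009 -174.78278911   67.9951899 ]
```

View pics/d4.png

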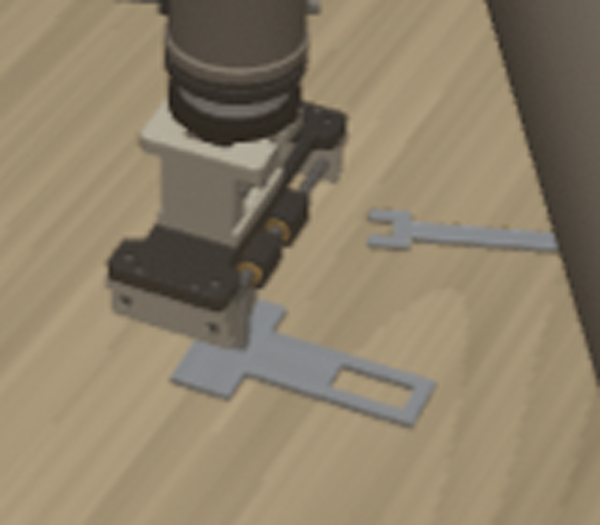

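Side crop: the plate still hangs level (nose end at crop (412,425)), so the grip held against gravity. I'll go low again and ease the closure in finer steps while watching the moment.

Call:
{"method": "arm_command", "body": {"increments": [1,0,0,20,0,1,0,0,40,0,1,0,0,43,0,0.893,0,0,43,0,0.893,0,0,43,0,0.893,0,0,43,0]}}

```text
time: 9.4
tool_pos: [553.1, -175.0, 25.9]
tcp_rot: [3.141, -0.001, 0.073]
contact_force: [1.2, 0.1, -3.2]
grip_width: 9.8
```

```bash
cat > rd.py <<'E'
from h import *
f=[];m=[];w=[]
for i in range(4):
    o=sensors.get_obs();f.append(o['contact_force']);m.append(o['moment']);w.append(o['grip_width']);imaging.capture('side')
print(o['time'],np.mean(f,0).round(2),np.mean(m,0).round(3),np.mean(w).round(2),o['tool_pos'].round(1),o['tcp_rot'].round(3))
E
python3 rd.py
```

```text
9.55 [ 0.23  0.35 -3.33] [ 0.02  -0.038  0.011] 9.82 [ 552.8 -174.9   25.6] [ 3.141e+00 -1.000e-03  7.300e-02]
```

Call:
{"method": "arm_command", "body": {"increments": [0.892,0,0,0,0,0.892,0,0,0,0]}}

```text
time: 9.85
tool_pos: [552.7, -174.9, 25.2]
tcp_rot: [3.142, 0.0, 0.073]
contact_force: [0.5, 0.7, -2.9]
grip_width: 10.0
```

```bash
python3 rd.py
```

```text
10.0 [ 0.27 -0.31 -2.71] [ 0.035 -0.027  0.012] 10.02 [ 552.7 -174.9   25.2] [3.142 0.    0.073]
```

The moment has dropped to ~0 with less vertical load, so the nose appears to be resting. I'll lift along the arc at this closure.

Call:
{"method": "arm_command", "body": {"increments": [0.892,-3,0,-6,0,0.892,-6,0,-12,0,0.892,-9,0,-17,0,0.892,-12,0,-22,0,0.892,-12,0,-22,0]}}

```text
time: 10.68
tool_pos: [540.8, -175.9, 47.8]
tcp_rot: [3.141, -0.001, 0.073]
contact_force: [-1.4, -0.2, -3.0]
grip_width: 10.1
```

```bash
python3 rd.py
```

```text
10.825 [-0.43  0.02 -2.92] [ 0.001 -0.062 -0.004] 10.15 [ 540.7 -175.7   47.1] [-3.142  0.     0.073]
```

Call:
{"method": "arm_command", "body": {"increments": [0.892,-4,0,-6,0,0.892,-7,0,-11,0,0.892,-11,0,-16,0,0.892,-15,0,-21,0,0.892,-19,0,-26,0,1,-19,0,-26,0,1,-19,0,-26,0,1,-19,0,-26,0]}}

```text
time: 11.88
tool_pos: [521.8, -177.0, 73.0]
tcp_rot: [-3.141, 0.0, 0.073]
contact_force: [-0.3, 0.3, -3.5]
grip_width: 9.4
```

```bash
python3 rd.py; python3 - <<'E'
from h import *
s=imaging.capture('side');cv2.imwrite('pics/s5.png',s)
a=cv2.resize(s[100:240,270:430],(600,525),interpolation=2);cv2.imwrite('pics/d5.png',a)
E
```

```text
12.025 [ 0.4  -0.29 -3.39] [ 0.005 -0.05   0.047] 9.61 [ 521.7 -177.1   73. ] [-3.142  0.     0.073]
```

View pics/d5.png

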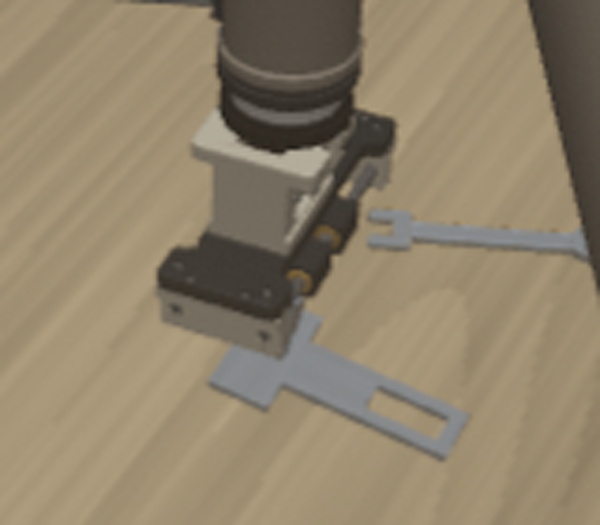

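Side crop: now clearly tilted, nose corners at crop (443,458) and (468,415), crosspiece corners at (210,385) and (267,408). I'll compute the tilt by intersecting the corner rays with the known vertical planes.

```bash
cat > tilt.py <<'E'
from h import *
def pts(cam,lst,tcp,yaw):
    c,s=np.cos(yaw),np.sin(yaw);n=np.array([-s,c,0]);tx=np.array([c,s,0]);out=[]
    for (u,v,px,lat) in lst:
        o,d=ray(cam,u,v);k=(lat-(o-tcp)@n)/(d@n);P=o+k*d;out.append(((P-tcp)@tx,P[2]));print(px,lat,'dx from tool %.1f z %.1f'%out[-1])
    return out
E
python3 - <<'E'
from tilt import *
f=lambda a,b:(270+a/3.75,100+b/3.75)
o=sensors.get_obs()
pts('side',[(*f(443,458),-34,21),(*f(468,412),-34,-21),(*f(210,385),115,45),(*f(267,408),75,45),(*f(373,384),24,-11+22*0),(*f(433,444),-24,11)],o['tool_pos'],o['tcp_rot'][2])
E
```

```text
-34 21 dx from tool -122.3 z 37.8
-34 -21 dx from tool -123.2 z 39.9
115 45 dx from tool 20.9 z 61.1
75 45 dx from tool -16.6 z 57.2
24 -11 dx from tool -64.0 z 48.3
-24 11 dx from tool -112.4 z 36.5
```

Tilt is ~9° with the nose still ~32 mm up, and at this height resting the nose gives about 27°. I'll ease in finer steps here.

Call:
{"method": "arm_command", "body": {"increments": [0.8925,0,0,0,0,0.892,0,0,0,0,0.8917,0,0,0,0,0.8914,0,0,0,0,0.8914,0,0,0,0]}}

```text
time: 12.75
tool_pos: [522.0, -177.2, 73.5]
tcp_rot: [3.141, -0.001, 0.073]
contact_force: [-0.2, 0.6, -0.1]
grip_width: 9.9
```

```bash
python3 rd.py
```

```text
12.9 [-0.07  0.19  0.26] [-0.021 -0.015  0.005] 10.01 [ 522.  -177.2   73.6] [ 3.141e+00 -1.000e-03  7.300e-02]
```

Force is zero: it slipped out and lies on the bench again. Passive pivoting has too narrow a window. Instead I'll carry it level on a full grip and lever it nose-down by slipping the nose under the head's +x end and raising the tab, which needs only a few N at ~100 mm. First I'll measure the fallen plate and the head.

```bash
python3 - <<'E'
from h import *
s=imaging.capture('side')
a=s[160:260,300:430].astype(int)
m=(((a.max(2)-a.min(2))<40)&(a.max(2)>90)).astype(np.uint8)*255
m=cv2.morphologyEx(m,cv2.MORPH_CLOSE,np.ones((3,3)))
c=max(cv2.findContours(m,0,2)[0],key=cv2.contourArea)
W=np.array([onz('side',p[0][0]+300,p[0][1]+160,5)[:2] for p in c],np.float32)
N=W[W[:,0]<W[:,0].min()+70]
r=cv2.minAreaRect(N);print('nose',W.min(0),W.max(0),r,cv2.boxPoints(r).round(1).tolist())
# head bar
for cam,img,b in(('top',cv2.imread('pics/top0.png'),(200,140,280,238)),('side',cv2.imread('pics/side0.png'),(145,275,280,365))):
    x0,y0,x1,y1=b;g=img[y0:y1,x0:x1].astype(int)
    mk=((g.max(2)>110)&(g.max(2)-g.min(2)<45)).astype(np.uint8)*255
    for c in cv2.findContours(mk,0,2)[0]:
        if cv2.contourArea(c)<20 or c.shape[0]<4: continue
        W=np.array([onz(cam,p[0][0]+x0,p[0][1]+y0,32)[:2] for p in c],np.float32);r=cv2.minAreaRect(W)
        print(cam,np.round(r[0],1),np.round(r[1],1),round(r[2],1))
E
```

```text
nose [ 403.3906  -307.56357] [ 647.86646 -126.83057] ((438.36773681640625, -182.19056701660156), (68.12255096435547, 49.4637336730957), 3.1921377182006836) [[403.0, -159.39999389648438], [405.70001220703125, -208.8000030517578], [473.79998779296875, -205.0], [471.0, -155.60000610351562]]
top [556.9 217.4] [69.8 17.6] 12.2
top [605.8 262.8] [48.9 24.3] 12.5
top [620.7 193.1] [48.9 23.6] 12.2
top [581.2 281. ] [186.5  14.6] 12.4
top [670.4 206.7] [190.5  98. ] 57.0
side [597.1 270.8] [45.8 26. ] 11.7
side [552.5 217.4] [68.5 16.6] 12.3
side [611.6 201.5] [45.9 27. ] 12.1
side [591.2 234.6] [262.  211.3] 29.0
```

Call:
{"method": "arm_command", "body": {"increments": [0.65,13,-1,0,0,0.65,13,-1,5,0,0.65,13,-1,30,0,0.65,13,-1,58,0,0.65,13,-1,58,0,1,13,-1,58,0,1,13,-1,58,0,1,13,-1,58,0,1,13,-1,58,0]}}

```text
time: 14.12
tool_pos: [535.3, -175.6, 16.2]
tcp_rot: [3.14, -0.002, 0.073]
contact_force: [-1.0, -0.1, 6.0]
grip_width: 9.7
```

```bash
python3 rd.py
```

```text
14.275 [-0.46 -0.71  6.63] [0.106 0.089 0.02 ] 9.88 [ 535.3 -175.6   16.3] [ 3.14e+00 -2.00e-03  7.30e-02]
```

Call:
{"method": "arm_command", "body": {"increments": [1,0,0,-35,0,1,0,0,-70,0,1,7,-50,-70,0,1,14,-100,-70,0,1,21,-150,-70,0,1,28,-205,-70,0,1,35,-260,-70,-4,1,42,-310,-70,-8,1,49,-360,-70,-8,1,55,-408,-70,-8,1,90,-409,-70,-8,1,130,-411,-70,-8,1,170,-412,-70,-8,1,200,-414,-70,-8,1,216,-414,-70,-8,1,216,-414,-70,-8,1,216,-414,-70,-8]}}

```text
time: 16.45
tool_pos: [718.9, 253.4, 84.3]
tcp_rot: [3.142, 0.002, 0.213]
contact_force: [0.3, 0.4, -2.3]
grip_width: 9.8
```

```bash
python3 rd.py; python3 - <<'E'
from h import *
s=imaging.capture('side');cv2.imwrite('pics/s6.png',s)
a=cv2.resize(s[200:380,110:310],(600,540),interpolation=2);cv2.imwrite('pics/d6.png',a)
E
```

```text
16.6 [-0.07 -0.   -2.97] [ 0.026 -0.093 -0.009] 9.92 [719.3 253.6  85.4] [3.142 0.    0.213]
```

View pics/d6.png

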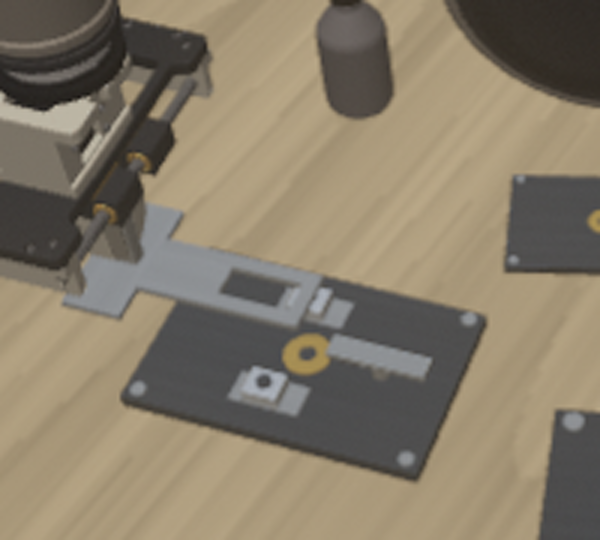

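Side crop: the plate is held level over the fixture, nose corners at crop (300,327) and (323,277); head end at crop (329,347), stops at (268,385) and (325,300). Checking the in-hand pose relative to the tool and head from this same view.

```bash
python3 - <<'E'
from tilt import *
f=lambda a,b:(110+a/3,200+b/3)
o=sensors.get_obs();T=o['tool_pos'];y=o['tcp_rot'][2]
pts('side',[(*f(300,327),-34,21),(*f(323,277),-34,-21),(*f(65,303),115,45),(*f(122,317),75,45)],T,y)
# lateral: at z=70+5 plane
c,s=np.cos(y),np.sin(y)
for n,(u,v),z in(('nose near',f(300,327),75),('nose far',f(323,277),75),('cp near rear',f(65,303),75),('head+x near',f(328,358),32),('head+x far',f(332,336),32),('head-x near',f(428,380),32),('head-x far',f(432,358),32)):
    P=onz('side',u,v,z)-T;print(n,'x %.1f lat %.1f'%(P[0]*c+P[1]*s,-P[0]*s+P[1]*c))
E
```

```text
-34 21 dx from tool -133.2 z 74.9
-34 -21 dx from tool -130.4 z 73.1
115 45 dx from tool 15.7 z 73.6
75 45 dx from tool -23.7 z 74.0
nose near x -133.3 lat 21.0
nose far x -131.3 lat -19.7
cp near rear x 14.9 lat 45.9
head+x near x -142.4 lat 11.0
head+x far x -138.0 lat -5.9
head-x near x -210.2 lat 8.6
head-x far x -206.5 lat -8.2
```

Call:
{"method": "arm_command", "body": {"increments": [1,0,-1,20,0,1,0,-1,35,0,1,0,-1,45,0,1,0,-1,50,0,1,0,-1,54,0,1,0,-1,54,0,1,0,-1,54,0]}}

```text
time: 17.58
tool_pos: [720.0, 254.5, 31.8]
tcp_rot: [3.142, -0.001, 0.213]
contact_force: [0.5, 0.4, -3.1]
grip_width: 9.8
```

```bash
python3 rd.py
```

```text
17.725 [ 0.29  0.13 -3.09] [ 0.055 -0.087  0.004] 9.89 [719.9 254.5  31.7] [ 3.142e+00 -1.000e-03  2.130e-01]
```

Call:
{"method": "arm_command", "body": {"increments": [1,-5,0,0,0,1,-10,0,0,0,1,-15,0,0,0,1,-20,0,0,0,1,-20,0,0,0]}}

```text
time: 18.4
tool_pos: [699.8, 250.2, 31.4]
tcp_rot: [3.142, 0.0, 0.213]
contact_force: [0.1, -0.7, -4.5]
grip_width: 9.9
```

```bash
python3 rd.py
```

```text
18.55 [-0.12 -0.21 -3.56] [ 0.008 -0.079  0.006] 9.85 [700.4 250.2  31.3] [ 3.142 -0.     0.212]
```

Call:
{"method": "arm_command", "body": {"increments": [1,0,0,-4,0,1,0,0,-7,0,1,-1,0,-10,0,1,-2,0,-13,0,1,-3,0,-16,0]}}

```text
time: 19.23
tool_pos: [697.1, 249.5, 47.2]
tcp_rot: [3.141, 0.0, 0.213]
contact_force: [-0.1, -0.2, -7.1]
grip_width: 9.7
```

```bash
python3 rd.py
```

```text
19.375 [-0.26 -0.41 -5.68] [ 0.038 -0.305  0.056] 9.59 [697.  249.5  47.4] [3.141 0.    0.213]
```

The lever works: only ~3 N extra and the moment has risen. Continuing the arc.

Call:
{"method": "arm_command", "body": {"increments": [1,-2,0,-5,0,1,-4,0,-10,0,1,-6,0,-15,0,1,-9,0,-20,0,1,-12,0,-25,0,1,-15,0,-30,0,1,-15,0,-30,0]}}

```text
time: 20.3
tool_pos: [682.4, 246.5, 77.7]
tcp_rot: [3.142, -0.0, 0.213]
contact_force: [-1.6, -0.2, -5.2]
grip_width: 9.6
```

```bash
python3 rd.py
```

```text
20.45 [-0.61  0.13 -4.69] [ 0.013 -0.066  0.01 ] 9.79 [683.6 246.7  78.2] [-3.142e+00 -3.000e-03  2.120e-01]
```

Call:
{"method": "arm_command", "body": {"increments": [1,-3,0,-5,0,1,-6,0,-9,0,1,-9,0,-13,0,1,-9,0,-13,0]}}

```text
time: 21.0
tool_pos: [673.6, 244.5, 90.8]
tcp_rot: [3.141, -0.0, 0.213]
contact_force: [-0.8, -0.1, -4.4]
grip_width: 9.8
```

```bash
python3 rd.py; python3 - <<'E'
from h import *
s=imaging.capture('side');cv2.imwrite('pics/s7.png',s)
a=cv2.resize(s[200:380,110:310],(800,720)[:1]+(600,) if 0 else (660,594),interpolation=2);cv2.imwrite('pics/d7.png',a)
E
```

```text
21.15 [-0.1  -0.22 -4.07] [ 0.016 -0.121 -0.019] 9.8 [673.8 244.6  90.6] [ 3.142 -0.     0.213]
```

View pics/d7.png

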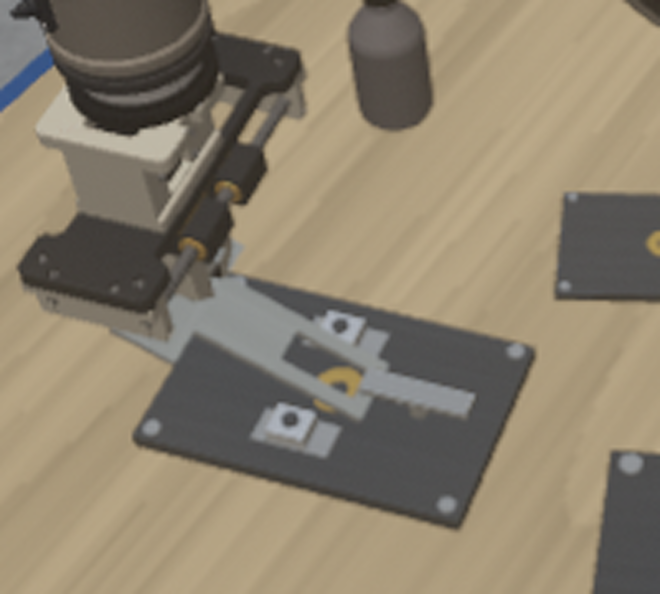

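Side crop: the plate is well tilted with its nose (362,415) under the head's near end (365,385). Working out the tilt and in-hand offset.

```bash
python3 - <<'E'
from tilt import *
f=lambda a,b:(110+a/3.3,200+b/3.3)
o=sensors.get_obs();T=o['tool_pos'];y=o['tcp_rot'][2]
p=pts('side',[(*f(362,412),-34,21),(*f(115,332),115,45),(*f(180,358),75,45),(*f(285,358),24,11),(*f(345,392),-24,11)],T,y)
for i in(1,2,3):
    a=np.array(p[0])-np.array(p[i]);print(np.degrees(np.arctan2(-a[1],-a[0])),np.hypot(*a))
E
```

```text
-34 21 dx from tool -101.1 z 30.6
115 45 dx from tool 31.3 z 87.5
75 45 dx from tool -6.7 z 77.7
24 11 dx from tool -51.1 z 50.9
-24 11 dx from tool -86.1 z 31.1
23.283586281009374 144.08419094202782
26.564935875873175 105.4533658102783
22.11385540687096 53.95179107334622
```

Tilt is about 24–26°. I'll withdraw, lift, and cross to a point above the head's −x end, then look once more.

Call:
{"method": "arm_command", "body": {"increments": [1,8,0,0,0,1,16,0,0,0,1,16,0,-15,0,1,16,0,-40,0,1,0,0,-40,0,1,-30,0,-40,0,1,-60,0,-40,0,1,-73,0,-40,0,1,-73,0,-40,0,1,-73,0,-25,0,1,-73,0,-25,0,1,-73,0,-25,0]}}

```text
time: 22.75
tool_pos: [602.6, 229.1, 114.5]
tcp_rot: [3.141, 0.001, 0.212]
contact_force: [-0.1, -0.3, -2.5]
grip_width: 10.3
```

```bash
python3 rd.py; python3 - <<'E'
from h import *
s=imaging.capture('side');cv2.imwrite('pics/s8.png',s);t=imaging.capture('top');cv2.imwrite('pics/t8.png',t)
a=cv2.resize(s[220:370,140:300],(640,600),interpolation=2);cv2.imwrite('pics/d8.png',a)
E
```

```text
22.9 [ 0.02 -0.19 -2.86] [-0.003 -0.041 -0.005] 9.95 [602.7 229.2 115.2] [ 3.142 -0.     0.212]
```

View pics/d8.png

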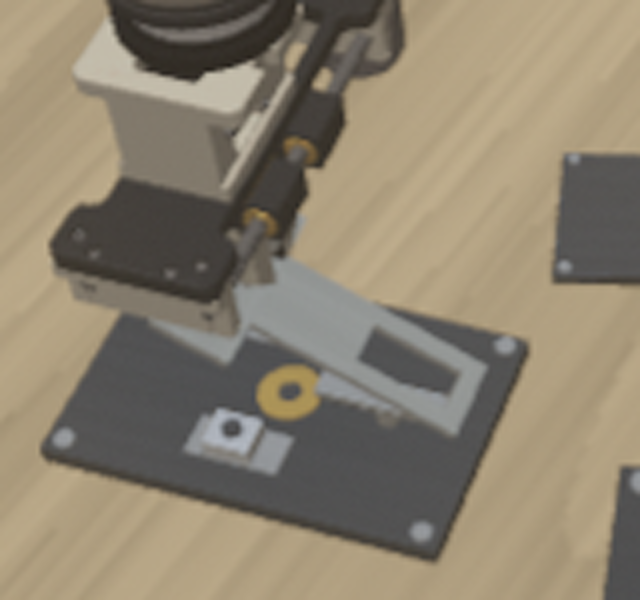

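Side crop: plate tilted over the head. Nose corners are at crop (459,429) and (488,367), eye corners (360,359), (379,328), (461,373), (448,394), crosspiece corners (150,320) and (228,357). Computing its pose.

```bash
python3 - <<'E'
from tilt import *
from scipy.optimize import least_squares
f=lambda a,b:(140+a/4,220+b/4)
o=sensors.get_obs();T=o['tool_pos'];y=o['tcp_rot'][2]
L=[(459,429,-34,21),(488,367,-34,-21),(360,359,24,11),(379,328,24,-11),(461,373,-24,-11),(448,394,-24,11),(150,320,115,45),(228,357,75,45)]
pts('side',[(*f(a,b),c,d) for a,b,c,d in L],T,y)
uv=np.array([f(a,b) for a,b,_,_ in L]);loc=np.array([(c,d,5.) for *_,c,d in L])
def W(p):
    t=p[0];R=np.array([[np.cos(t),0,-np.sin(t)],[0,1,0],[np.sin(t),0,np.cos(t)]])
    q=(loc-[95+p[1],0,34])@R.T+[0,p[2],19+p[3]]; ps=y+p[4]; Z=np.array([[np.cos(ps),-np.sin(ps),0],[np.sin(ps),np.cos(ps),0],[0,0,1]])
    return q@Z.T+T
r=least_squares(lambda p:(proj('side',W(p))-uv).ravel(),[.4,0,0,0,0]);p=r.x
print('tilt',np.degrees(p[0]),'xoff,lat,z',p[1:4],'dyaw',np.degrees(p[4]),'res',r.fun.reshape(-1,2).round(1).tolist())
q=lambda l:None
t=p[0]
for l in((-24,0),(-34,0),(24,0),(-24,5)):
    a=l[0]-95-p[1];b=l[1]-34;print(l,'rel tool x %.1f z %.1f'%(a*np.cos(t)-b*-1*-1*np.sin(t),T[2]+19+p[3]+a*np.sin(t)+b*np.cos(t)))
c,s=np.cos(y),np.sin(y)
for n,H in(('top',(556.9,217.4)),('side',(552.5,217.4))):
    d=np.array(H)-T[:2];print(n,'stud rel tool x %.1f lat %.1f'%(d[0]*c+d[1]*s,-d[0]*s+d[1]*c))
E
```

```text
-34 21 dx from tool -101.5 z 53.0
-34 -21 dx from tool -100.0 z 46.3
24 11 dx from tool -50.1 z 74.9
24 -11 dx from tool -50.3 z 71.1
-24 -11 dx from tool -90.2 z 50.7
-24 11 dx from tool -93.1 z 64.2
115 45 dx from tool 32.9 z 116.3
75 45 dx from tool -3.0 z 102.3
tilt 20.36557125197014 xoff,lat,z [-18.15325482 -18.08987148 -36.44548491] dyaw -3.679230647808922 res [[-0.9, 0.2], [0.7, -0.9], [-0.7, -0.5], [-0.4, -1.3], [0.9, -1.0], [-0.6, 2.5], [0.8, 0.1], [0.2, 0.9]]
(-24, 0) rel tool x -82.7 z 31.0
(-34, 0) rel tool x -92.1 z 27.5
(24, 0) rel tool x -37.7 z 47.7
(-24, 5) rel tool x -84.5 z 35.6
top stud rel tool x -47.1 lat -1.9
side stud rel tool x -51.4 lat -1.0
```

Tilt ≈26.5° (tail–nose vector 149.4 mm against 149 expected). The nose's inner edge is ~6–10 mm clear beyond the head's −x end. Lowering by feel, with a 1 mm lateral correction.

Call:
{"method": "arm_command", "body": {"increments": [1,0,1,6,0,1,0,1,12,0,1,0,1,17,0,1,0,1,22,0,1,0,1,22,0]}}

```text
time: 23.68
tool_pos: [602.3, 228.1, 92.5]
tcp_rot: [3.141, 0.001, 0.213]
contact_force: [-0.9, -0.5, -2.2]
grip_width: 9.7
```

```bash
python3 rd.py
```

```text
23.825 [-0.55 -0.   -2.79] [ 0.02  -0.025 -0.022] 9.8 [602.8 228.2  93.4] [ 3.142 -0.     0.213]
```

Call:
{"method": "arm_command", "body": {"increments": [1,0,0,2,0,1,0,0,5,0,1,0,0,8,0,1,0,0,8,0]}}

```text
time: 24.38
tool_pos: [602.5, 228.1, 84.9]
tcp_rot: [3.141, 0.0, 0.212]
contact_force: [0.1, 1.1, -3.4]
grip_width: 9.5
```

```bash
python3 rd.py
```

```text
24.525 [ 0.26  0.46 -3.17] [ 0.02  -0.025  0.001] 9.89 [602.6 228.2  85.2] [3.141 0.    0.213]
```

Call:
{"method": "arm_command", "body": {"increments": [1,0,0,1,0,1,0,0,2,0,1,0,0,2.5,0]}}

```text
time: 24.95
tool_pos: [603.5, 228.4, 83.7]
tcp_rot: [3.142, -0.003, 0.212]
contact_force: [2.2, 1.1, 2.9]
grip_width: 9.5
```

```bash
python3 rd.py
```

```text
25.1 [2.59 0.21 3.69] [0.014 0.073 0.   ] 9.61 [603.6 228.3  83.6] [ 3.142e+00 -3.000e-03  2.120e-01]
```

Base felt at TCP z ≈84 with 6.8 N change, as predicted. Raising 2 mm and drawing to +x.

Call:
{"method": "arm_command", "body": {"increments": [1,0,0,-3,0,1,0,0,-3,0,1,4,0,-3,0,1,8,0,-3,0,1,12,0,-3,0,1,12,0,-3,0]}}

```text
time: 25.9
tool_pos: [614.7, 230.7, 85.5]
tcp_rot: [3.141, -0.0, 0.212]
contact_force: [0.3, 0.2, -2.8]
grip_width: 9.7
```

```bash
python3 rd.py
```

```text
26.05 [ 0.01  0.16 -3.52] [ 0.013 -0.032 -0.001] 9.92 [614.2 230.7  85.6] [3.141 0.    0.213]
```

Call:
{"method": "arm_command", "body": {"increments": [1,4,0,0,0,1,8,0,0,0,1,12,0,0,0,1,16,0,0,0,1,16,0,0,0]}}

```text
time: 26.72
tool_pos: [630.3, 234.1, 85.6]
tcp_rot: [3.141, -0.0, 0.212]
contact_force: [-0.4, 0.9, -2.4]
grip_width: 9.4
```

```bash
python3 rd.py
```

```text
26.875 [-0.34  0.11 -2.9 ] [ 0.026 -0.007 -0.022] 9.9 [629.9 234.   85.6] [3.141 0.    0.213]
```

Call:
{"method": "arm_command", "body": {"increments": [1,2,0,0,0,1,4,0,0,0,1,6,0,0,0,1,6,0,0,0]}}

```text
time: 27.42
tool_pos: [634.2, 235.0, 84.7]
tcp_rot: [3.141, 0.005, 0.213]
contact_force: [-5.8, -1.1, -3.5]
grip_width: 9.9
```

```bash
python3 rd.py
```

```text
27.575 [-5.14 -0.95 -3.13] [-0.295  1.24  -0.004] 9.95 [634.1 235.   84.8] [3.141 0.005 0.213]
```

Call:
{"method": "arm_command", "body": {"increments": [1,2,0,0,0,1,4,0,0,0,1,4,0,0,0]}}

```text
time: 28.0
tool_pos: [636.1, 235.5, 83.2]
tcp_rot: [3.141, 0.01, 0.213]
contact_force: [-9.1, -1.8, -6.3]
grip_width: 9.8
```

```bash
python3 rd.py
```

```text
28.15 [-8.97 -1.95 -6.93] [-0.395  1.808  0.004] 9.69 [636.1 235.5  83.2] [3.141 0.01  0.213]
```

Stem found (≈9 N at the end of the overshoot). Backing off to light touch, then lowering the tail along the arc.

Call:
{"method": "arm_command", "body": {"increments": [1,-5,0,0,0,1,-5.5,0,1,0,1,-3,0,5,0,1,0,0,10,0,1,3,0,14.5,0,1,3,0,14.5,0]}}

```text
time: 28.95
tool_pos: [643.7, 236.9, 71.1]
tcp_rot: [3.142, -0.002, 0.212]
contact_force: [0.2, -0.5, -1.2]
grip_width: 9.7
```

```bash
python3 rd.py
```

```text
29.1 [ 0.6  -0.14 -2.25] [ 0.041  0.005 -0.026] 9.99 [643.2 236.9  71.2] [ 3.142e+00 -1.000e-03  2.120e-01]
```

Call:
{"method": "arm_command", "body": {"increments": [1,3,0,5,0,1,6,0,10,0,1,9,0,15,0,1,11.5,0,20.5,0,1,11.5,0,20.5,0]}}

```text
time: 29.78
tool_pos: [654.1, 239.2, 50.0]
tcp_rot: [3.141, 0.0, 0.212]
contact_force: [1.5, 0.7, -0.3]
grip_width: 9.9
```

```bash
python3 rd.py
```

```text
29.925 [ 1.09  0.3  -1.22] [ 0.009 -0.04   0.002] 9.83 [653.2 239.1  49.9] [3.141e+00 2.000e-03 2.130e-01]
```

Call:
{"method": "arm_command", "body": {"increments": [1,2,0,5,0,1,4,0,10,0,1,6,0,15,0,1,7,0,19,0,1,7,0,19,0]}}

```text
time: 30.6
tool_pos: [661.0, 240.7, 31.2]
tcp_rot: [3.141, -0.0, 0.212]
contact_force: [0.2, -0.9, -1.4]
grip_width: 9.7
```

```bash
python3 rd.py
```

```text
30.75 [ 0.14 -0.19 -3.15] [ 0.008 -0.064 -0.004] 9.83 [660.5 240.6  31.2] [3.141e+00 1.000e-03 2.130e-01]
```

Call:
{"method": "arm_command", "body": {"increments": [1,0,0,1.5,0,1,0,0,3,0,1,0,0,4,0,1,0,0,4,0]}}

```text
time: 31.3
tool_pos: [661.0, 240.7, 29.8]
tcp_rot: [3.141, -0.001, 0.213]
contact_force: [-3.0, -2.3, 8.9]
grip_width: 9.6
```

```bash
python3 rd.py; python3 - <<'E'
from h import *
s=imaging.capture('side');cv2.imwrite('pics/s9.png',s)
a=s[220:380,120:300].astype(int)
E
```

```text
31.45 [-3.4  -1.3   9.17] [-0.235  1.03  -0.018] 9.79 [661.  240.8  29.8] [ 3.141e+00 -1.000e-03  2.130e-01]
```

Tail is down with 9 N on contact. I'll unload, open briefly so it settles flat, and regrip.

Call:
{"method": "arm_command", "body": {"increments": [1,0,0,-2,0,0.85,0,0,-2,0,0.85,0,0,-2,0,0.85,0,0,-2,0,0.85,0,0,-2,0]}}

```text
time: 32.17
tool_pos: [660.8, 240.7, 29.5]
tcp_rot: [3.141, 0.0, 0.212]
contact_force: [0.5, 0.3, -0.8]
grip_width: 13.6
```

```bash
python3 rd.py; python3 - <<'E'
from h import *
s=imaging.capture('side');cv2.imwrite('pics/s9.png',s)
cv2.imwrite('pics/d9.png',cv2.resize(s[230:370,130:300],(728,600),interpolation=2))
E
```

```text
32.325 [ 0.04 -0.27 -0.37] [0.034 0.012 0.   ] 13.81 [660.8 240.7  29.6] [3.141 0.    0.213]
```

View pics/d9.png

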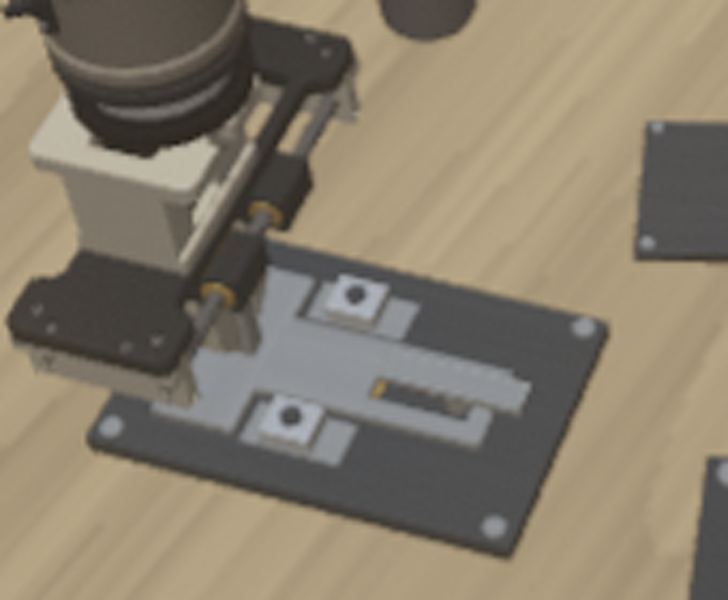

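Final view: plate flat on the base, head over nose bar and eye, shoulders ~10 mm short of the stops at crop (258,405) and (318,290). Regrip and slide nose first by feel.

Call:
{"method": "arm_command", "body": {"increments": [1,0,0,0,0,1,0,0,0,0,1,0,0,0,0,1,-2,0,0,0,1,-4,0,0,0,1,-4,0,0,0]}}

```text
time: 33.17
tool_pos: [656.6, 239.8, 29.7]
tcp_rot: [3.141, 0.0, 0.213]
contact_force: [0.5, 0.5, -0.9]
grip_width: 10.2
```

```bash
python3 rd.py
```

```text
33.325 [-0.49 -0.36 -0.04] [ 0.009 -0.018 -0.006] 9.95 [656.6 239.8  29.7] [3.141e+00 1.000e-03 2.130e-01]
```

Call:
{"method": "arm_command", "body": {"increments": [1,-1,0,0,0,1,-2,0,0,0,1,-3,0,0,0,1,-3,0,0,0]}}

```text
time: 33.88
tool_pos: [653.9, 239.2, 29.7]
tcp_rot: [3.141, 0.0, 0.213]
contact_force: [1.5, 0.2, -0.5]
grip_width: 10.0
```

```bash
python3 rd.py
```

```text
34.025 [ 0.88  0.01 -0.29] [ 0.069 -0.108  0.004] 9.79 [653.8 239.2  29.7] [3.141 0.    0.212]
```

Call:
{"method": "arm_command", "body": {"increments": [1,-1,0,0,0,1,-2,0,0,0,1,-2,0,0,0]}}

```text
time: 34.45
tool_pos: [651.9, 238.8, 29.7]
tcp_rot: [3.142, 0.0, 0.212]
contact_force: [0.1, -0.2, -0.7]
grip_width: 9.9
```

```bash
python3 rd.py
```

```text
34.6 [ 0.28  0.48 -0.56] [ 0.018 -0.097  0.005] 9.92 [651.9 238.8  29.7] [3.141 0.    0.213]
```

Call:
{"method": "arm_command", "body": {"increments": [1,-1,0,0,0,1,-2,0,0,0,1,-2,0,0,0]}}

```text
time: 35.02
tool_pos: [649.9, 238.4, 29.7]
tcp_rot: [3.142, 0.0, 0.213]
contact_force: [0.3, -0.2, -1.2]
grip_width: 9.9
```

```bash
python3 rd.py
```

```text
35.175 [ 0.17  0.29 -0.46] [ 0.051 -0.093 -0.012] 9.79 [649.9 238.4  29.7] [3.141 0.    0.213]
```

Call:
{"method": "arm_command", "body": {"increments": [1,-1,0,0,0,1,-2,0,0,0,1,-2,0,0,0]}}

```text
time: 35.6
tool_pos: [648.0, 238.0, 29.7]
tcp_rot: [3.142, 0.0, 0.213]
contact_force: [1.1, -0.3, -1.6]
grip_width: 9.7
```

```bash
python3 rd.py
```

```text
35.75 [ 0.63 -0.2  -0.52] [ 0.023 -0.126  0.001] 9.77 [648.  237.9  29.7] [3.141 0.    0.213]
```

Call:
{"method": "arm_command", "body": {"increments": [1,-1,0,0,0,1,-2,0,0,0,1,-2,0,0,0]}}

```text
time: 36.17
tool_pos: [647.3, 237.7, 30.1]
tcp_rot: [3.142, -0.003, 0.212]
contact_force: [5.7, 0.9, -2.7]
grip_width: 10.2
```

```bash
python3 rd.py
```

```text
36.325 [ 5.32  0.87 -2.16] [ 0.177 -0.791 -0.102] 9.83 [647.3 237.7  30.1] [ 3.142e+00 -3.000e-03  2.120e-01]
```

Call:
{"method": "arm_command", "body": {"increments": [1,-1,0,0,0,1,-2,0,0,0,1,-2,0,0,0]}}

```text
time: 36.75
tool_pos: [647.2, 237.6, 30.7]
tcp_rot: [-3.141, -0.008, 0.212]
contact_force: [10.2, 2.2, -4.0]
grip_width: 10.0
```

```bash
python3 rd.py
```

```text
36.9 [10.15  2.09 -3.7 ] [ 0.376 -1.654 -0.059] 10.1 [647.2 237.6  30.7] [-3.141 -0.007  0.212]
```

Stops felt: force rises 0.5→5.4→10.4 N with motion stopped. Easing to about 8 N and holding.

Call:
{"method": "arm_command", "body": {"increments": [1,1,0,0.5,0,1,1,0,0.5,0,1,1,0,0.5,0,1,1,0,0.5,0]}}

```text
time: 37.45
tool_pos: [647.3, 237.7, 30.4]
tcp_rot: [-3.142, -0.005, 0.212]
contact_force: [7.1, 2.0, 0.5]
grip_width: 9.9
```

```bash
python3 rd.py
```

```text
37.6 [ 6.5   1.82 -0.34] [ 0.178 -1.026 -0.057] 9.93 [647.3 237.7  30.3] [ 3.142 -0.005  0.212]
```

Call:
{"method": "arm_command", "body": {"increments": [1,-0.6,0,0,0,1,-0.6,0,0,0,1,-0.6,0,0,0,1,-0.6,0,0,0,1,-0.6,0,0,0,1,-0.6,0,0,0,1,-0.6,0,0,0]}}

```text
time: 38.52
tool_pos: [647.3, 237.7, 30.4]
tcp_rot: [-3.142, -0.007, 0.212]
contact_force: [9.0, 1.4, -1.4]
grip_width: 9.6
```

```bash
python3 rd.py
```

```text
38.675 [ 8.78  1.89 -1.33] [ 0.275 -1.249 -0.088] 9.8 [647.3 237.7  30.4] [-3.141 -0.007  0.212]
```

Held about 9 N (never over ~10.4) for more than half a second. Release and retreat.

Call:
{"method": "arm_command", "body": {"increments": [0.75,0,0,0,0,0.7,0,0,0,0,0.7,0,0,0,0,0.7,0,0,-20,0,0.7,0,0,-60,0,0.7,0,0,-120,0,0.7,0,0,-170,0,0.7,-60,0,-170,0,0.7,-120,0,-170,0,0.7,-120,0,-170,0]}}

```text
time: 39.98
tool_pos: [521.7, 211.0, 199.8]
tcp_rot: [3.141, 0.005, 0.213]
contact_force: [0.8, 0.0, 0.9]
grip_width: 27.2
```

```bash
python3 rd.py; python3 - <<'E'
from h import *
s=imaging.capture('side');cv2.imwrite('pics/s10.png',s)
g=s[225:375,120:300].astype(int)
# plate vs stops, in fixture frame at the side's own stud estimate
O=np.array([552.5,217.4]);y=np.radians(12.2);c,sn=np.cos(y),np.sin(y)
def fx(u,v,z):
    d=onz('side',u,v,z)[:2]-O;return d[0]*c+d[1]*sn,-d[0]*sn+d[1]*c
# sample brightness along fixture x on lines of constant y (z=17 top of plate)
def line(yf,z,xs):
    P=[(O[0]+x*c-yf*sn,O[1]+x*sn+yf*c,z) for x in xs];q=proj('side',P)
    return [int(cv2.remap(s,np.float32([[a]]),np.float32([[b]]),1)[0,0].mean()) for a,b in q]
for yf,z in((36,17),(-36,17),(16,17),(0,17),(-16,17)): print(yf,line(yf,z,range(-50,130,5)))
E
```

```text
40.125 [ 0.84 -0.12  0.44] [ 0.038 -0.026 -0.011] 27.43 [528.7 212.3 201.1] [-3.142 -0.004  0.213]
36 [75, 77, 77, 77, 77, 77, 77, 78, 77, 78, 77, 77, 78, 77, 77, 76, 76, 81, 142, 144, 134, 128, 172, 152, 155, 171, 152, 143, 142, 142, 143, 143, 142, 134, 79, 79]
-36 [74, 76, 75, 76, 76, 75, 75, 76, 75, 76, 75, 76, 76, 76, 76, 76, 76, 85, 142, 144, 132, 132, 172, 158, 161, 171, 153, 142, 143, 143, 144, 127, 140, 142, 141, 143]
16 [75, 77, 76, 81, 140, 144, 143, 144, 143, 143, 143, 142, 143, 142, 142, 143, 144, 144, 144, 144, 144, 144, 144, 145, 145, 144, 144, 143, 142, 142, 143, 144, 142, 133, 79, 78]
0 [75, 76, 77, 80, 117, 117, 100, 99, 92, 110, 102, 104, 102, 91, 96, 96, 114, 117, 142, 143, 142, 143, 142, 142, 142, 142, 144, 110, 98, 99, 101, 101, 110, 134, 78, 77]
-16 [76, 77, 76, 82, 130, 142, 146, 143, 145, 144, 144, 146, 143, 146, 145, 144, 146, 144, 140, 142, 142, 142, 140, 141, 141, 141, 145, 142, 134, 79, 94, 98, 100, 100, 101, 82]
```

```bash
python3 -c "
from plant import ticket;print(ticket.close_job())"
```

```text
the job is handed in; nothing more can be done
None
```

The plate is hooked on the stud, laid level, slid home against both stops and released. I handed the job in at about 40 s on the robot's clock.

**What I did**
- **Tilting:** the tool can't tilt. I slipped the level plate's nose under the far end of the same fixture's head and raised the tab, which pivoted the plate in the grip to about 26°. That took only a few newtons.
- **Hooking:** I crossed over the head, lowered past its near end, felt the base and drew back until the nose bar met the stem. Then I laid the plate flat.
- **Seating:** after a regrip I slid it nose first to the stops. I held it about 0.85 s at roughly 9 N, peaking near 10.4 N, then let go and backed off.

**Last checks**
- **Hooked:** the last picture I viewed, before the slide, showed the plate flat with the head over the nose bar.
- **Final position:** after release I sampled brightness in the side image rather than viewing a picture. It puts the plate origin about 1.5 mm past the stud axis, so the eye spans about −22 to +26 mm, inside the head's ±34 mm.
- **Stops:** no dark gap shows between crosspiece and stop on either side. Contact came at a setting of about 76–77 mm.

**What didn't go to plan**
- Two early tries at letting gravity tilt the plate in an eased grip dropped it flat onto the bench from roughly 30–55 mm. It was picked up again without trouble.
- The hold was about 9 N rather than exactly 8 N.
- Pushing the nose bar against the stem overshot slightly, to about 9 N.
- I never touched the oil bottle, wrench or brush, but did not measure their positions again at the end.

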